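Open the sample box's dial lock and present its shackle

TASK

Open the dial lock on the grey sample box: fold its stiff white cover right over on its hinge until it lies flat back, then turn the dial click by click to the notch where the slot in its rim faces the shackle, let the dial rest there, and pull the steel shackle straight up out of the box. Present the shackle to the reader pad: finish while holding it still and upright in the gripper, its feet about 4 cm above the middle of the pad, never touching the pad. Leave the cover folded back, the dial in that notch and everything else on the bench where it was.

Things in the scene. Friction and masses are not known exactly. Their poses are not given: they have to be found in the camera images.
- lockbox: Grey lock box fixed to the bench, 165 x 150 x 50 mm (x, y, z), origin at the centre of its underside, z up; it may be turned. In its frame: dial axis at x = -25, y = 0 mm; shackle at x = +50 mm, its two feet at y = -24 and +24 mm, standing in vertical holes 30 mm deep; cover hinge along x at y = -68 mm, 116 mm above the bench, carried by two 12 mm square posts at x = -67 and +17 mm, 70 mm tall above the box.
- cover (a joint): Fold angle of the white cover about its hinge: 0 closed, level over the dial (tab towards the box's +y side); 1.57 upright; 3.0 at its stop, folded over and lying back level on the -y side. It starts at 0 to 0.25. Stiff: takes about 1 to 2 N at the tab and stays where it is left. Panel 98 mm along the hinge, reaching 122 mm from it, 5 mm thick.
- cover_tab (a point): Grasp point in the middle of the tab that sticks out from the cover's free edge, 149 mm from the hinge line. The tab is 16 mm wide along the hinge, 8 mm thick, 45 mm long; pinched across its 16 mm (fingers closing parallel to the hinge) it can swivel between the fingers while the cover folds.
- dial (a joint): Turn of the dial about its upright axis, positive counter-clockwise seen from above; 0 = rim slot faces the shackle (open). It starts at about 0.8 to 2.3, so it must be turned clockwise. Stops at -0.35 and 2.7. It clicks into a notch every 0.524 rad (12 a turn, one of them at 0), up to about 0.1 N m to pass from notch to notch; when let go it settles in the nearest.
- dial_grip (a point): Grasp point on the dial's axis, 95 mm above the bench. The dial's grip is a black upright bar 42 mm long, 14 mm thick, 36 mm tall (its top 106 mm, its foot 70 mm above the bench) on an aluminium rim disc of 48 mm radius; the bar lies along this point's x axis, whose + end points to the rim slot. The shackle's plane passes 75 mm from the axis.
- dial_slot (a point): Middle of the one slot in the dial's rim, 24 mm wide, 42 mm from the dial axis, at the disc's top. The shackle's tongue (12 mm wide) lies below the disc and can come up only through this slot.
- shackle_bar (a point): Centre of the steel shackle's top bar, 60 mm long (the point's y), 12 mm thick (x), 14 mm tall, while locked 105 mm above the bench; 85 mm above the shackle's feet. Site axes are the shackle's: z up along the legs, the tongue points to -x. Shackle 0.13 to 0.21 kg, two 10 mm legs.
- shackle_foot (a point): Point midway between the undersides of the shackle's two legs, 85 mm below the top bar's centre.
- reader_top (a point): Centre of the top face of the reader pad, a flat grey pad 110 x 110 x 20 mm fixed to the bench, with a black middle.
- wellplate: Bystander, to be left where it is: twelve-well plate, origin at the middle of its underside. clear, 86 x 128 mm, 17 mm tall.
- bottle: Bystander, to be left where it is: bottle, origin at the middle of its underside. white, 60 mm across, 120 mm tall.
- jar: Bystander, to be left where it is: jar, origin at the middle of its underside. white, 48 mm across, 70 mm tall.
- tuberack: Bystander, to be left where it is: tube rack, origin at the middle of its underside. grey block with tubes, 80 x 180 mm, 70 mm tall.
- spatula: Bystander, to be left where it is: spatula, origin at the middle of its underside. steel, 160 mm long, lying flat.
- bin: Bystander, to be left where it is: bin, origin at the middle of its underside. blue open tray, 140 x 100 x 60 mm.
- beaker: Bystander, to be left where it is: beaker, origin at the middle of its underside. clear plastic, 64 mm across, 80 mm tall.
Not all that is in view belongs to the job. What is shaped like the part that bears reader_top but brown is not meant.

How it is judged:
On the way, in this order (a step that is already met when the one before it is completed fails the run):
1. the cover is folded right back (over 2.7 rad) (value of joint cover above 2.7 rad), for 0.2 s.
2. the dial rests in the notch with its slot facing the shackle (within 0.14 rad) (value of joint dial between -0.14 and 0.14 rad and velocity of joint dial between -0.3 and 0.3 rad/s), for 0.4 s.
3. the shackle is pulled up clear of the box (feet over 55 mm above the bench) (z of shackle_foot in the frame of lockbox above 0.055 m), for 0.1 s.
At the end, for the whole second after the job is handed in: The gripper holds the shackle (over 1 N) at rest and upright (0.25 rad), its feet 15 to 75 mm above the reader pad and within 35 mm of its middle, not touching it; the cover is folded back over 2.7 rad and the dial is within 0.14 rad of its open notch (value of joint cover above 2.7 rad and value of joint dial between -0.14 and 0.14 rad and horizontal distance between shackle_foot and reader_top below 0.035 m and z of shackle_foot in the frame of reader_top between 0.015 and 0.075 m and angle between shackle_foot's own z axis and vertical below 0.25 rad and contact force between shackle and the fingers above 1 N and contact force between shackle and reader below 0.1 N and linear speed of shackle below 0.03 m/s); the arm keeps its last pose, push and grip.
It fails at once if the shackle touches the reader pad (contact force between shackle and reader above 0.5 N).
It fails at once if something else on the bench is moved more than 30 mm (distance of any of wellplate, bottle, jar, tuberack, spatula, bin, beaker from where it was at the start of the episode above 0.03 m).
It also fails if it takes over 72 s, if anything falls off the work surface, if the arm or the gripper's body presses on something with over 40 N, if the wrist force passes 120 N, or if a joint passes its speed limit or range.

ROBOT

A 6-joint arm with a two-finger parallel gripper is mounted at the origin on the work surface. World frame = base frame: x ahead of the robot, y to its left, z up, the work surface at z = 0. Lengths are in m, angles in rad, forces in N, time in s.
With the tool pointing down it reaches from about 0.3 to 1 m from the base axis. Payload 5.1 kg.
Tool frame: the origin (TCP) lies at the very end of the fingers, on their centre line; the grasp point (between the pads) lies 19 mm behind it (env.tcp_to_grasp is the distance from the TCP to the grasp point, in m); z points along the fingers, y is the direction in which the jaws open and shut (so a half turn about z gives the same grasp; the last joint's range is limited). The gripper opens to 95 mm and grips with 3 to 60 N. Pads are 20 mm wide; open, the fingers measure 119 mm over their backs; the gripper's body (75 mm by 180 mm) begins 59 mm behind the grasp point.
Start: joints at [-1.21, 0.124, 1.65, -0, 1.367, -0.083], TCP at [0.279, -0.587, 0.215] pointing down, gripper open.
Joint ranges: [-2.61, 2.61], [-1.02, 2.33], [0.03, 2.71], [-1.35, 4.49], [0.32, 2.68], [-2.91, 2.91]. Speed limits (rad/s): [2.57, 2.57, 3.14, 3.14, 3.14, 3.14].

INTERFACE

Orientations are given as [roll, pitch, yaw] about the fixed x, y, z axes, in that order (R = Rz(yaw) Ry(pitch) Rx(roll)).
In Python, from rig import env, cams, recognise gives the robot as it stands.
- The arm moves only by the shell command python3 -m creep 'ROWS' [FORCE]. ROWS is text: rows parted by semicolons, each of 7 numbers parted by spaces: the opening, from 0 (shut) to 1 (fully open), then the shift along the tool's x, y, z in m, then the turn, a rotation vector about the tool's x, y, z in rad. In form: hand tx ty tz wx wy wz; .... A call has 1 to 12 rows; each row is the pose to reach, as a shift and turn from the pose commanded when the call began, along the tool's axes at that moment; what a row does not reach only later rows make up. A row lasts 1/8 s, in which the tool goes at most 62.5 mm and 10.7 degrees, less where a joint would pass 70% of its speed; a pose out of reach is approached as far as the arm can. A call with a gripper value outside its range is refused whole. The fingers move at their own pace and stop on an object; FORCE is the grip in N (left out, the last holds). Time passes only in rows, so rows that repeat a pose let the fingers close. It gives the time, the measured TCP pose, the force and the opening at its end, in the units of the state.
- env.get_obs(): the state, without advancing time (a new reading comes with each control period).
- cams.read_camera(name): name is "side" or "top"; returns a dict with "pixels" (480x640x3 uint8, blue, green, red), "depth" (480x640 float32, m along the optical axis (not along the pixel's ray), 0 where there is no reading), "vertical_fov" (degrees; the focal length in pixels is half the picture's height over the tangent of half this angle, whatever the lens; pixels are square), "cx", "cy" (the principal point, pixels), "distortion" ([k1, k2, p1, p2, k3] as OpenCV has them; the pictures are not rectified), "R" (3x3) and "t" (3): a world point X has camera coordinates R X + t. Camera axes: x right, y down, z forward; pixel columns grow to the right and rows downward; lengths in m; the calibration is good to about 2 mm. A picture is of the moment at which its call begins.
- env.job_done(): hands the job in, once; it reports no verdict.
Trained networks look in the newest picture that a camera, given by its name, has taken for a name from the list of things; names that differ only in an ending like _2 or _b are one class to them, and where a whole thing is asked for, a point or a joint stands for the part that bears it (a point fixed in the world has none). Each returns a list of dicts, best first, with "p" (0 to 1); they miss things now and then, are a little off and sometimes report something else, mostly with a low value. They report only what shows in the picture. A call takes as long as a camera call. They do not tell look-alikes from the thing itself.
- recognise(camera, name): "location" ([x, y, z] in m, in the coordinates of the camera as it stood for that picture, good to about 4 mm: the middle of the surface that is visible of it).
The state is a dict: "time": time; "joint_pos": joint angles; "qd": joint speeds; "joint_efforts": joint torques, N m; "eef_pos": TCP position; "tool_rot": TCP orientation; "wrist_force": force on the tool from outside, world axes, zero at the start; "torque": the same for the moment, N m; "gripper_width": opening from 0.0 (shut) to 1.0 (fully open).
Only numpy, scipy, OpenCV 4.12 (cv2) and the standard library are available. Lean on these libraries where they do the work, as an engineer would, in place of code of your own. Each camera call takes 0.05 s, during which the arm holds its last target. There are 200 camera calls.

## Working session

There is one attempt and no reset: what is moved stays moved. The work goes in short steps, Python scripts to look and compute and a shell command to move; the robot and the scene stay as the last step left them, time stands still between calls to the robot, and variables do not carry over. Pictures are saved under pics/ and viewed, about 8 in all and at most 12, crops included, and the job is handed in when it is done.

```bash
ls; mkdir -p pics; cat > h.py <<'E'
import numpy as np, cv2
from scipy.spatial.transform import Rotation as Ro
from rig import env, cams, recognise
def shot(name, fn=None):
    c=cams.read_camera(name)
    if fn: cv2.imwrite('pics/'+fn,c['pixels'])
    return c
def K(c):
    f=240/np.tan(np.radians(c['vertical_fov'])/2)
    return np.array([[f,0,c['cx']],[0,f,c['cy']],[0,0,1.]])
def w2p(c,X):
    return cv2.projectPoints(np.atleast_2d(np.float64(X)),cv2.Rodrigues(np.array(c['R']))[0],np.float64(c['t']),K(c),np.float64(c['distortion']))[0][:,0]
def p2w(c,px,z=None,d=None):
    u=cv2.undistortPoints(np.float64([[px]]),K(c),np.float64(c['distortion']))[0,0]
    R=np.array(c['R']);t=np.array(c['t']);r=np.array([u[0],u[1],1.])
    if z is not None:
        o=-R.T@t; w=R.T@r; return o+w*(z-o[2])/w[2]
    if d is None: d=c['depth'][int(px[1]),int(px[0])]
    return R.T@(r*d-t)
def c2w(c,X): return np.array(c['R']).T@(np.array(X)-np.array(c['t']))
E
python3 - <<'E'
from h import *
for n in('top','side'):
    c=shot(n,n+'0.png')
    print(n,c['vertical_fov'],c['distortion'],c2w(c,[0,0,0]).round(3))
    for k in ['lockbox','cover','cover_tab','dial','dial_grip','dial_slot','shackle_bar','shackle_foot','reader_top','wellplate','bottle','jar','tuberack','bin','beaker','spatula']:
        for r in recognise(n,k)[:3]:
            X=c2w(c,r['location']);print(k,round(r['p'],2),X.round(3),w2p(c,X)[0].round())
print(env.get_obs())
E
```

```text
pics
top 46.82419971449087 [0.00957614 0.         0.         0.         0.        ] [ 0.321 -0.042  1.53 ]
lockbox 0.63 [0.487 0.062 0.125] [285. 259.]
cover 0.72 [0.481 0.062 0.131] [285. 261.]
cover 0.36 [0.669 0.26  0.072] [213. 195.]
cover_tab 0.57 [0.48  0.059 0.13 ] [286. 262.]
cover_tab 0.21 [0.548 0.09  0.114] [275. 236.]
dial 0.25 [ 0.585 -0.452  0.002] [473. 227.]
shackle_bar 0.67 [0.547 0.087 0.116] [276. 236.]
shackle_foot 0.73 [0.548 0.082 0.109] [278. 236.]
reader_top 0.86 [0.694 0.412 0.015] [163. 192.]
reader_top 0.7 [0.524 0.356 0.023] [181. 251.]
wellplate 0.77 [0.342 0.178 0.017] [245. 317.]
bottle 0.71 [0.748 0.096 0.079] [274. 165.]
jar 0.79 [0.669 0.259 0.073] [214. 195.]
tuberack 0.67 [ 0.727 -0.207  0.039] [385. 175.]
tuberack 0.24 [0.527 0.355 0.023] [181. 250.]
bin 0.69 [ 0.585 -0.452  0.   ] [472. 228.]
beaker 0.93 [0.289 0.379 0.039] [168. 338.]
beaker 0.38 [0.75  0.096 0.077] [274. 165.]
beaker 0.29 [ 0.728 -0.209  0.04 ] [386. 175.]
spatula 0.64 [ 0.335 -0.149  0.004] [366. 319.]
side 48.829438063997664 [0.01996089 0.         0.         0.         0.    
[... 921 characters left out ...]
.338 -0.14   0.002] [411. 279.]
{'time': 1.7, 'joint_pos': array([-1.20957804e+00,  1.23788472e-01,  1.65032843e+00, -3.31844019e-05,
        1.36751721e+00, -8.25827701e-02]), 'qd': array([ 0.00092586,  0.00040925,  0.00074503,  0.00092265, -0.00045909,
       -0.00027334]), 'joint_efforts': array([-1.39952299e-04, -4.17573810e+01, -3.60214376e+01,  7.75194587e-02,
        4.29531850e-02,  1.57246359e-05]), 'eef_pos': array([ 0.27905843, -0.58701507,  0.21464685]), 'tool_rot': array([-3.14154866e+00,  2.89705100e-05,  4.43807756e-01]), 'wrist_force': array([-0.35527795, -0.13256139, -0.39414535]), 'torque': array([ 0.00112291, -0.00699486,  0.00352068]), 'gripper_width': 0.9985978914309935}
```

```bash
python3 - <<'E'
import cv2,numpy as np
t=cv2.imread('pics/top0.png');s=cv2.imread('pics/side0.png')
a=cv2.resize(t[120:370,120:420],(600,500),interpolation=3); cv2.imwrite('pics/a.png',a)
b=cv2.resize(s[200:440,90:410],(800,600),interpolation=3); cv2.imwrite('pics/b.png',b)
E
```

```text
(no output)
```

View pics/a.png

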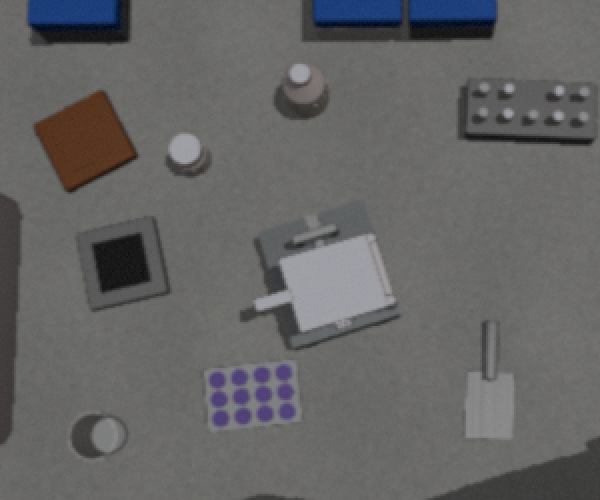

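View pics/b.png

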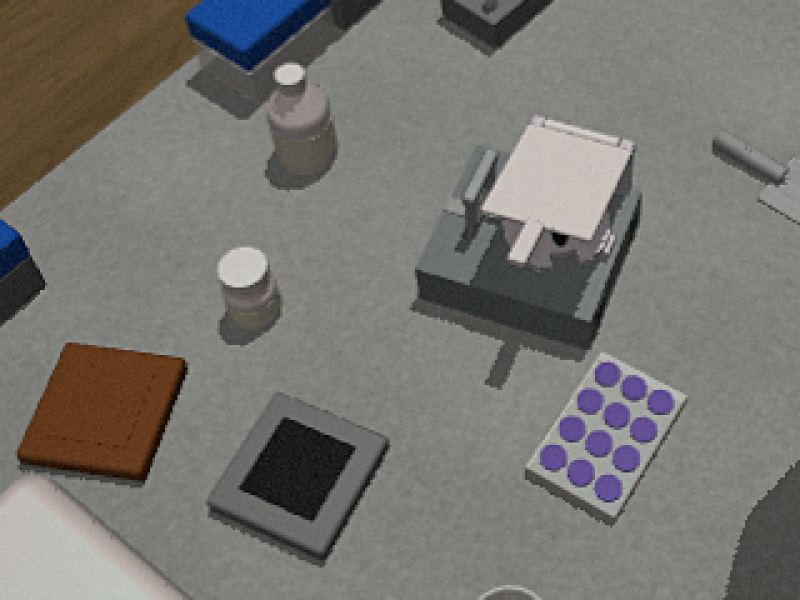

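```bash
cat > fit.py <<'E'
from h import *
from scipy.optimize import least_squares
T=shot('top');S=shot('side')
hx,hy=.0825,.075
B=np.array([[hx,hy,.05],[-hx,hy,.05],[-hx,-hy,.05],[hx,-hy,.05]])
pt=np.array([[249,239],[266,293],[320,274],[304,221]]);ps=np.array([[256.8,308.8],[326,328],[346,276],[280,258.8]])
def place(p,X): c,s=np.cos(p[2]),np.sin(p[2]); return X@np.array([[c,s,0],[-s,c,0],[0,0,1]])+[p[0],p[1],0]
r=least_squares(lambda p:np.r_[(w2p(T,place(p,B))-pt).ravel(),(w2p(S,place(p,B))-ps).ravel()],[.5,.072,.31])
p=r.x;print(p,r.fun.round(1));np.save('box.npy',p)
for n,X in dict(dial=[-.025,0,.095],bar=[.05,0,.105],hinge=[-.025,-.068,.116]).items(): X=place(p,np.array([X]));print(n,X.round(4),w2p(T,X).round(),w2p(S,X).round())
# panel points from depth, in box frame
for c in (T,S):
  P=[]
  for x in np.linspace(-.06,.01,8):
    for y in np.linspace(-.05,.045,10):
      X=place(p,np.array([[x,y,.12+.1*(y+.068)]])); q=w2p(c,X)[0]; W=p2w(c,q)
      d=W-[p[0],p[1],0];cc,s=np.cos(p[2]),np.sin(p[2]);P.append([cc*d[0]+s*d[1],-s*d[0]+cc*d[1],W[2]])
  P=np.array(P);P=P[P[:,2]>.09];A=np.c_[P[:,:2],np.ones(len(P))];k=np.linalg.lstsq(A,P[:,2],rcond=None)[0]
  print(len(P),'plane',k,'ang',np.arctan(k[1]),'z@hinge',k[2]-.068*k[1])
for q,c in (((248.5,273),T),((299,304),S)): print('tabtip',p2w(c,q).round(3),p2w(c,q,z=.13).round(3))
for q,c in (((181,251.5),T),((209.6,388),S)): print('reader',p2w(c,q).round(3),p2w(c,q,z=.02).round(3))
E
python3 fit.py
```

```text
[0.5040978  0.07159401 0.3151668 ] [-1.  -2.8  0.6  1.2 -0.   2.2 -3.3 -2.2 -0.4 -1.   1.3  0.4  1.1 -0.6
  0.8 -1. ]
dial [[0.4803 0.0638 0.095 ]] [[285. 263.]] [[313. 282.]]
bar [[0.5516 0.0871 0.105 ]] [[276. 235.]] [[281. 271.]]
hinge [[ 0.5014 -0.0008  0.116 ]] [[310. 254.]] [[323. 254.]]
80 plane [-3.39926878 -0.37921361  0.05340453] ang -0.3624596655447343 z@hinge 0.07919105818811226
80 plane [-0.00376847  0.1646675   0.12751535] ang 0.1632029131661037 z@hinge 0.1163179573584368
tabtip [0.45  0.152 0.148] [0.452 0.155 0.13 ]
tabtip [0.448 0.153 0.146] [0.455 0.145 0.13 ]
reader [0.524 0.357 0.019] [0.523 0.357 0.02 ]
reader [0.525 0.359 0.016] [0.524 0.36  0.02 ]
```

```bash
cat >> h.py <<'E'
p=np.load('box.npy') if __import__('os').path.exists('box.npy') else None
def box(x,y,z): c,s=np.cos(p[2]),np.sin(p[2]); return np.array([p[0]+c*x-s*y,p[1]+s*x+c*y,z])
def go(X,yaw,tilt=None):  # target grasp point world -> shift & rotvec in tool axes
    o=env.get_obs();R0=Ro.from_euler('xyz',o['tool_rot']);R1=Ro.from_euler('xyz',[np.pi,0,yaw])
    tcp=np.array(X)+R1.apply([0,0,env.tcp_to_grasp])
    return R0.inv().apply(tcp-o['eef_pos']).round(4),(R0.inv()*R1).as_rotvec().round(4)
E
python3 - <<'E'
from h import *
print(box(-.025,.079,.14),go(box(-.025,.079,.25),p[2]+np.pi/2))
print(w2p(shot('side'),box(-.025,.079,.14)))
E
```

```text
[0.45584116 0.13895346 0.14      ] (array([ 0.4714, -0.5797, -0.0165]), array([-0.    , -0.    , -1.4421]))
[[300.53045453 299.06338064]]
```

```bash
python3 -m creep '1 0 0 -0.05 0 0 0; 1 .035 -.043 -.07 0 0 -.13; 1 .07 -.086 -.07 0 0 -.26; 1 .105 -.129 -.07 0 0 -.4; 1 .14 -.172 -.07 0 0 -.55; 1 .177 -.217 -.07 0 0 -.7; 1 .213 -.262 -.07 0 0 -.85; 1 .249 -.306 -.07 0 0 -1; 1 .285 -.35 -.07 0 0 -1.12; 1 .321 -.395 -.07 0 0 -1.24; 1 .357 -.44 -.07 0 0 -1.35; 1 .39 -.48 -.07 0 0 -1.442' 12
python3 - <<'E'
from h import *
print(go(box(-.025,.079,.20),p[2]+np.pi/2))
E
```

```text
time: 3.35
eef_pos: [0.4253, 0.0159, 0.2851]
tool_rot: [3.14, 0.001, 1.89]
wrist_force: [0.2, 0.1, -0.7]
gripper_width: 1.001
(array([0.1073, 0.0674, 0.1039]), array([0.0014, 0.0006, 0.0035]))
```

```bash
python3 -m creep '1 .05 .034 0 0 0 0; 1 .107 .0675 .03 0 0 0; 1 .107 .0675 .07 0 0 0; 1 .107 .0675 .09 0 0 0; .6 .107 .0675 .09 0 0 0; .6 .107 .0675 .09 0 0 0'
python3 - <<'E'
from h import *
o=env.get_obs();print(o['eef_pos'],go(box(-.025,.079,.14),p[2]+np.pi/2))
S=shot('side');T=shot('top')
for n,c in(('side',S),('top',T)):
    for r in recognise(n,'cover_tab')[:2]: print(n,r['p'],c2w(c,r['location']))
a=cv2.resize(S['pixels'][180:340,230:380],(560,600),interpolation=3)
cv2.imwrite('pics/c.png',a)
E
```

```text
time: 4.1
eef_pos: [0.4572, 0.1359, 0.1966]
tool_rot: [3.139, 0.0, 1.884]
wrist_force: [-0.1, -0.3, 0.2]
gripper_width: 0.845
[0.45722737 0.13589766 0.19656017] (array([ 0.0034, -0.0006,  0.0754]), array([ 0.0028,  0.0004, -0.0017]))
side 0.79 [0.47804377 0.09257669 0.13567687]
side 0.66 [0.46604198 0.08517768 0.07317262]
top 0.86 [0.48226508 0.0554628  0.12813277]
```

View pics/c.png

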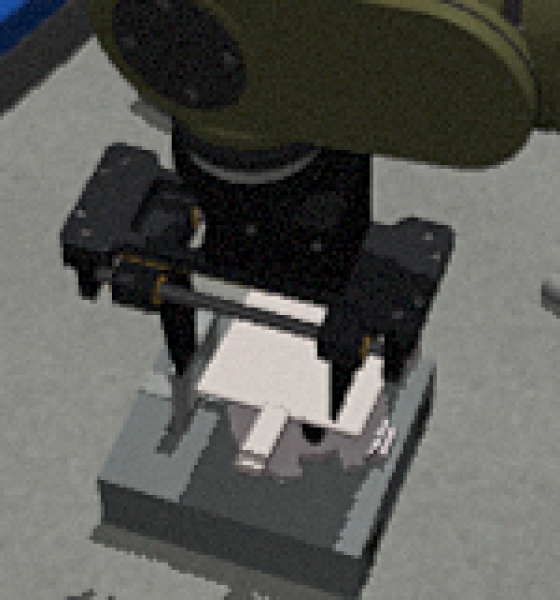

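```bash
python3 -m creep '.6 .003 0 .04 0 0 0; .6 .003 0 .072 0 0 0; .4 .003 0 .075 0 0 0; .0 .003 0 .075 0 0 0;.0 .003 0 .075 0 0 0;.0 .003 0 .075 0 0 0; .0 .003 0 .075 0 0 0;.0 .003 0 .075 0 0 0;.0 .003 0 .075 0 0 0' 12
python3 - <<'E'
from h import *
o=env.get_obs();print(o['eef_pos'],o['wrist_force'])
h=box(-.025,-.068,.116)
g=o['eef_pos']+[0,0,.019];d=g-h;r=np.hypot(np.hypot(*d[:2]),d[2]);a=np.arctan2(d[2],np.hypot(*d[:2]));print('r,a',r,a)
yaw=o['tool_rot'][2]
for t in np.linspace(a,3.0,24)[1:]:
    v=box(-.025,-.068+r*np.cos(t),.116+r*np.sin(t)); print(round(t,2),go(v,yaw)[0].round(3))
E
```

```text
time: 5.42
eef_pos: [0.4586, 0.1403, 0.1218]
tool_rot: [3.132, 0.0, 1.885]
wrist_force: [7.1, 2.9, -1.6]
gripper_width: 0.17
[0.45861123 0.14027905 0.12176829] [ 7.13443377  2.85087919 -1.58951525]
r,a 0.14949910504494696 0.16644261439998745
0.29 [-0.004 -0.003 -0.018]
0.41 [-0.01  -0.003 -0.035]
0.54 [-0.019 -0.003 -0.052]
0.66 [-0.029 -0.002 -0.067]
0.78 [-0.041 -0.002 -0.081]
0.91 [-0.055 -0.002 -0.093]
1.03 [-0.07  -0.002 -0.104]
1.15 [-0.087 -0.002 -0.112]
1.28 [-0.104 -0.002 -0.118]
1.4 [-0.122 -0.002 -0.123]
1.52 [-0.14  -0.002 -0.125]
1.64 [-0.158 -0.002 -0.124]
1.77 [-0.177 -0.002 -0.122]
1.89 [-0.194 -0.002 -0.117]
2.01 [-0.212 -0.002 -0.11 ]
2.14 [-0.228 -0.002 -0.102]
2.26 [-0.243 -0.002 -0.091]
2.38 [-0.256 -0.002 -0.078]
2.51 [-0.268 -0.002 -0.064]
2.63 [-0.278 -0.002 -0.048]
2.75 [-0.286 -0.002 -0.032]
2.88 [-0.292 -0.003 -0.014]
3.0 [-0.295 -0.003  0.004]
```

```bash
python3 -m creep '0 -.004 .001 -.018 0 0 0; 0 -.01 .002 -.035 0 0 0; 0 -.019 .002 -.052 0 0 0; 0 -.029 .002 -.067 0 0 0; 0 -.041 .002 -.081 0 0 0; 0 -.055 .002 -.093 0 0 0; 0 -.07 .002 -.104 0 0 0; 0 -.087 .002 -.112 0 0 0; 0 -.104 .002 -.118 0 0 0; 0 -.122 .002 -.123 0 0 0; 0 -.14 .002 -.125 0 0 0; 0 -.158 .002 -.124 0 0 0'
python3 - <<'E'
from h import *
o=env.get_obs();print(o['wrist_force'],o['joint_pos'].round(2))
h=box(-.025,-.068,.116);g=o['eef_pos']+[0,0,.019];d=g-h;hd=np.array([-np.sin(p[2]),np.cos(p[2])])@d[:2];print('r,a',np.hypot(hd,d[2]),np.arctan2(d[2],hd))
r=.149;yaw=o['tool_rot'][2]
for t in np.linspace(1.7,3.05,12): print(round(t,2),go(box(-.025,-.068+r*np.cos(t),.116+r*np.sin(t)),yaw)[0].round(3))
E
```

```text
time: 6.92
eef_pos: [0.506, -0.0118, 0.2443]
tool_rot: [-3.14, 0.0, 1.886]
wrist_force: [-2.7, 0.7, 5.3]
gripper_width: 0.169
[-2.65379963  0.74971928  5.2766331 ] [-0.13 -0.22  1.93 -0.    1.43 -0.44]
r,a 0.1477654302309668 1.6510608012583767
1.7 [-0.007 -0.001 -0.001]
1.82 [-0.025 -0.001  0.003]
1.95 [-0.043 -0.001  0.008]
2.07 [-0.059 -0.001  0.016]
2.19 [-0.075 -0.001  0.026]
2.31 [-0.089 -0.001  0.037]
2.44 [-0.102 -0.001  0.051]
2.56 [-0.112 -0.001  0.065]
2.68 [-0.122 -0.001  0.081]
2.8 [-0.129 -0.001  0.098]
2.93 [-0.134 -0.001  0.116]
3.05 [-0.136 -0.001  0.134]
```

```bash
python3 -m creep '0 -.025 0 .003 0 0 0; 0 -.043 0 .008 0 0 0; 0 -.059 0 .016 0 0 0; 0 -.075 0 .026 0 0 0; 0 -.089 0 .037 0 0 0; 0 -.102 0 .051 0 0 0; 0 -.112 0 .065 0 0 0; 0 -.122 0 .081 0 0 0; 0 -.129 0 .098 0 0 0; 0 -.134 0 .116 0 0 0; 0 -.135 0 .122 0 0 0; 0 -.135 0 .124 0 0 0'
python3 - <<'E'
from h import *
o=env.get_obs();print(o['wrist_force'],o['joint_pos'].round(2))
h=box(-.025,-.068,.116);g=o['eef_pos']+[0,0,.019];d=g-h;hd=np.array([-np.sin(p[2]),np.cos(p[2])])@d[:2];print('r,a',np.hypot(hd,d[2]),np.arctan2(d[2],hd))
E
```

```text
time: 8.43
eef_pos: [0.547, -0.144, 0.1193]
tool_rot: [-3.136, 0.008, 1.885]
wrist_force: [-5.2, -14.6, 5.0]
gripper_width: 0.169
[ -5.20871107 -14.58818634   4.96277383] [-0.35  0.02  1.93 -0.01  1.19 -0.66]
r,a 0.15194304983950027 2.9943872418409097
```

```bash
python3 -m creep '.5 -.002 0 0 0 0 0; .5 -.002 0 0 0 0 0; .5 -.002 0 -.0 0 0 0; .5 -.002 0 -.03 0 0 0; .5 -.002 0 -.09 0 0 0; .5 -.002 0 -.15 0 0 0; .5 -.002 0 -.15 0 0 0'
python3 - <<'E'
from h import *
S=shot('side','s2.png');T=shot('top','t2.png')
for n,c in(('side',S),('top',T)):
  for k in ('cover_tab','dial','dial_grip','dial_slot','shackle_bar','shackle_foot'):
    for r in recognise(n,k)[:2]: X=c2w(c,r['location']);print(n,k,round(r['p'],2),X.round(3),w2p(c,X)[0].round())
for n,X in dict(dial=box(-.025,0,.095),bar=box(.05,0,.105)).items(): print(n,X.round(4),w2p(T,X).round(),w2p(S,X).round())
a=cv2.resize(S['pixels'][230:340,240:360],(600,550),interpolation=3)
b=cv2.resize(T['pixels'][210:300,240:340],(600,540),interpolation=3)
cv2.imwrite('pics/d.png',a);cv2.imwrite('pics/e.png',b)
E
```

```text
time: 9.3
eef_pos: [0.5516, -0.1411, 0.277]
tool_rot: [3.132, 0.008, 1.887]
wrist_force: [-0.6, 0.2, -0.0]
gripper_width: 0.501
side cover_tab 0.74 [0.518 0.368 0.018] [209. 393.]
side cover_tab 0.64 [ 0.524 -0.057  0.137] [329. 228.]
side dial 0.74 [0.503 0.053 0.065] [308. 282.]
side dial 0.65 [0.478 0.075 0.071] [311. 293.]
side dial_grip 0.42 [0.545 0.087 0.084] [284. 278.]
side dial_slot 0.67 [0.479 0.071 0.068] [312. 292.]
side shackle_bar 0.66 [0.545 0.086 0.085] [284. 277.]
side shackle_foot 0.58 [0.549 0.087 0.085] [283. 277.]
side shackle_foot 0.26 [0.481 0.071 0.067] [311. 292.]
top cover_tab 0.97 [ 0.526 -0.029  0.13 ] [321. 243.]
top dial 0.75 [0.483 0.063 0.068] [286. 263.]
top dial_grip 0.85 [0.477 0.06  0.071] [287. 265.]
top dial_grip 0.59 [0.525 0.36  0.021] [180. 251.]
top dial_slot 0.72 [0.483 0.063 0.073] [286. 263.]
top dial_slot 0.37 [ 0.587 -0.452  0.001] [473. 227.]
top shackle_bar 0.48 [0.55  0.086 0.115] [276. 236.]
top shackle_foot 0.62 [0.549 0.082 0.11 ] [278. 236.]
dial [0.4803 0.0638 0.095 ] [[285. 263.]] [[313. 282.]]
bar [0.5516 0.0871 0.105 ] [[276. 235.]] [[281. 271.]]
```

View pics/d.png

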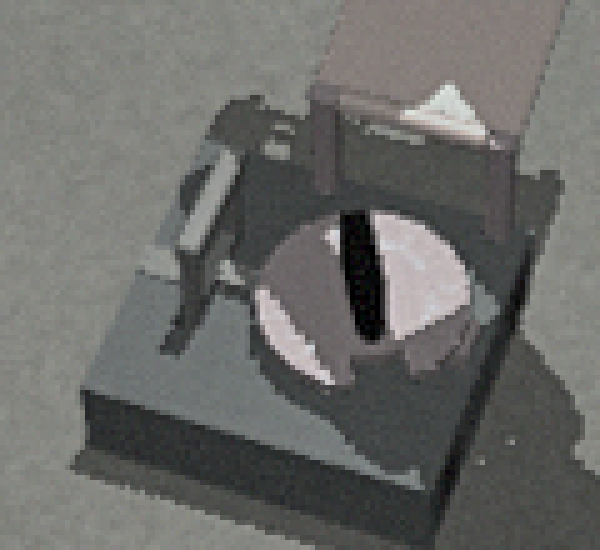

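View pics/e.png

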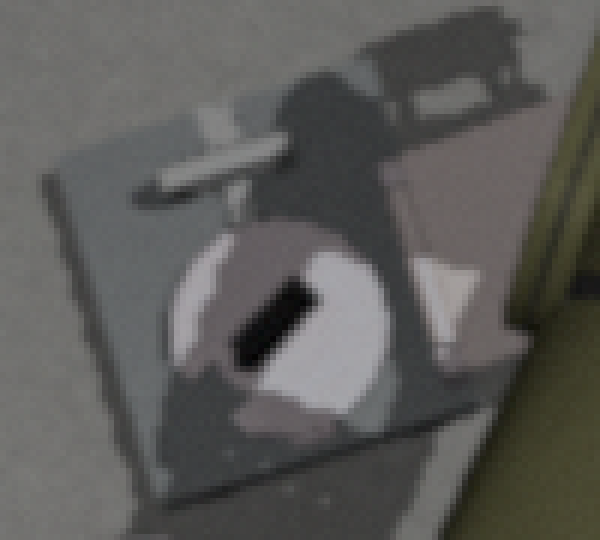

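```bash
python3 - <<'E'
from h import *
S=shot('side');T=shot('top')
for c,(u,v) in ((T,(286,264)),(S,(313,281))):
    g=c['pixels'].max(2);m=np.zeros_like(g);m[v-18:v+19,u-18:u+19]=(g[v-18:v+19,u-18:u+19]<(40 if c is T else 30))
    n,l,st,ce=cv2.connectedComponentsWithStats(m);i=1+np.argmax(st[1:,4]);print(st[i],ce[i],p2w(c,ce[i],z=.105 if c is T else .097))
    ys,xs=np.where(l==i);W=np.array([p2w(c,q,z=.105)[:2] for q in zip(xs,ys)]);d=np.linalg.svd(W-W.mean(0))[2][0];print('ang mod pi',(np.arctan2(d[1],d[0])-p[2])%np.pi)
print(go([.4803,.0638,.2],p[2]+2.094),go([.4803,.0638,.097],p[2]+2.094))
E
```

```text
[279 257  13  14  80] [284.8375 263.525 ] [0.47791044 0.06467397 0.105     ]
ang mod pi 2.110244234214671
[308 273   9  25 140] [311.97857143 284.6       ] [0.4778392 0.0714027 0.097    ]
ang mod pi 2.0247115879798807
(array([ 0.2154, -0.0017,  0.0885]), array([ 0.    ,  0.    , -0.5234])) (array([ 0.2154, -0.0017,  0.1915]), array([ 0.    ,  0.    , -0.5234]))
```

```bash
python3 -m creep '.4 .05 -.001 0 0 0 -.15; .4 .11 -.001 0 0 0 -.3; .4 .17 -.001 0.02 0 0 -.45; .4 .2155 -.0017 .05 0 0 -.523; .4 .2155 -.0017 .0885 0 0 -.523; .4 .2155 -.0017 .0885 0 0 -.523; .4 .2155 -.0017 .0885 0 0 -.523'
python3 - <<'E'
from h import *
print(go([.479,.0645,.097],p[2]+2.094))
E
```

```text
time: 10.98
eef_pos: [0.4811, 0.0636, 0.1827]
tool_rot: [3.14, 0.001, 2.408]
wrist_force: [-0.4, -0.5, 0.1]
gripper_width: 0.4
(array([ 0.0023, -0.0008,  0.1045]), array([ 0.0012,  0.0013, -0.001 ]))
```

```bash
python3 -m creep '.4 .002 -.001 .05 0 0 0; .4 .002 -.001 .09 0 0 0; .4 .002 -.001 .104 0 0 0; .4 .002 -.001 .104 0 0 0; 0 .002 -.001 .104 0 0 0; 0 .002 -.001 .104 0 0 0; 0 .002 -.001 .104 0 0 0; 0 .002 -.001 .104 0 0 0; 0 .002 -.001 .104 0 0 0' 20
```

```text
time: 12.1
eef_pos: [0.4802, 0.0659, 0.0787]
tool_rot: [3.136, 0.002, 2.408]
wrist_force: [4.3, 6.4, -0.4]
gripper_width: 0.144
```

```bash
python3 -m creep '0 0 .002 0 0 0 .17; 0 0 .002 0 0 0 .34; 0 0 .002 0 0 0 .52; 0 0 .002 0 0 0 .69; 0 0 .002 0 0 0 .87; 0 0 .002 0 0 0 1.04; 0 0 .002 0 0 0 1.22; 0 0 .002 0 0 0 1.39; 0 0 .002 0 0 0 1.57; 0 0 .002 0 0 0 1.75; 0 0 .002 0 0 0 1.93; 0 0 .002 0 0 0 2.094' 20
```

```text
time: 13.6
eef_pos: [0.4844, 0.0651, 0.0788]
tool_rot: [3.136, -0.012, 0.31]
wrist_force: [14.7, -4.8, -8.5]
gripper_width: 0.146
```

```bash
python3 -m creep '0 0 0 0 0 0 0; 0 0 0 0 0 0 0;.3 0 0 0 0 0 0;.4 0 0 0 0 0 0;.4 0 0 0 0 0 0; .4 0 0 -.03 0 0 0; .4 0 0 -.08 0 0 0; .4 -.06 0 -.12 0 0 0; .4 -.12 0 -.15 0 0 0; .4 -.17 0 -.15 0 0 0;.4 -.17 0 -.15 0 0 0'
python3 - <<'E'
from h import *
S=shot('side');T=shot('top')
a=cv2.resize(S['pixels'][230:340,240:360],(480,440),interpolation=3)
b=cv2.resize(T['pixels'][210:300,240:340],(480,432),interpolation=3)
cv2.imwrite('pics/f.png',cv2.resize(np.hstack([a[:432],b]),(800,360)))
for n,c in(('side',S),('top',T)):
  for k in ('dial_slot','shackle_bar'):
    for r in recognise(n,k)[:2]: X=c2w(c,r['location']);print(n,k,round(r['p'],2),X.round(3),w2p(c,X)[0].round())
for c,(u,v) in ((T,(285,264)),(S,(313,281))):
    g=c['pixels'].max(2);m=np.zeros_like(g);m[v-18:v+19,u-18:u+19]=(g[v-18:v+19,u-18:u+19]<(40 if c is T else 30))
    n,l,st,ce=cv2.connectedComponentsWithStats(m);i=1+np.argmax(st[1:,4]);print(st[i],ce[i],p2w(c,ce[i],z=.105))
    ys,xs=np.where(l==i);W=np.array([p2w(c,q,z=.105)[:2] for q in zip(xs,ys)]);d=np.linalg.svd(W-W.mean(0))[2][0];print('ang mod pi',(np.arctan2(d[1],d[0])-p[2]))
E
```

```text
time: 14.98
eef_pos: [0.3162, 0.0129, 0.2292]
tool_rot: [3.138, -0.008, 0.313]
wrist_force: [0.2, -0.2, 0.4]
gripper_width: 0.397
side dial_slot 0.64 [0.477 0.071 0.068] [313. 292.]
side shackle_bar 0.57 [0.542 0.084 0.077] [286. 280.]
side shackle_bar 0.35 [ 0.315 -0.137  0.001] [419. 284.]
top dial_slot 0.75 [0.48  0.063 0.069] [286. 264.]
top dial_slot 0.34 [0.291 0.381 0.038] [167. 338.]
top shackle_bar 0.73 [0.545 0.083 0.115] [277. 238.]
[282 256   7  15  55] [285.10909091 262.96363636] [0.47936172 0.06397297 0.105     ]
ang mod pi -3.1563358198522353
[301 276  20  17 211] [311.37914692 283.97156398] [0.47636604 0.07542202 0.105     ]
ang mod pi -3.4361634139675052
```

View pics/f.png

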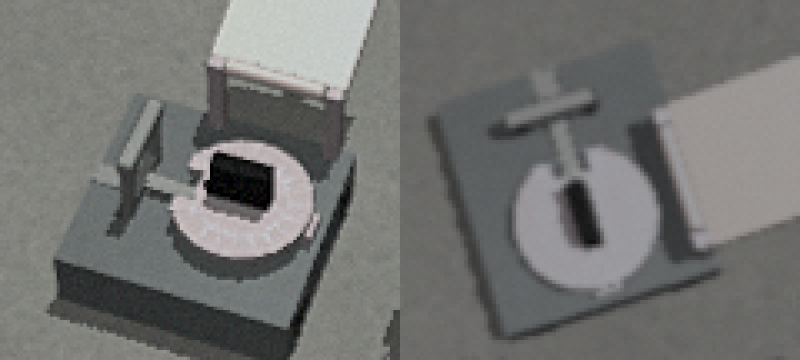

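```bash
python3 - <<'E'
from h import *
T=shot('top');print(p2w(T,(277.3,237.3),z=.112),p2w(T,(277.3,237.3)))
print(go([.549,.086,.21],p[2]+np.pi/2))
E
```

```text
[0.54564095 0.08374181 0.112     ] [0.5456324 0.083737  0.1120541]
(array([0.2421, 0.0029, 0.0343]), array([-3.7000e-03,  1.2000e-03, -1.5704e+00]))
```

```bash
python3 -m creep '.4 .02 0 -.02 0 0 -.17; .4 .05 0 -.02 0 0 -.34; .4 .08 .001 -.02 0 0 -.52; .4 .11 .001 -.02 0 0 -.69; .4 .14 .001 -.01 0 0 -.87; .4 .17 .002 0 0 0 -1.04; .4 .2 .002 .01 0 0 -1.22; .4 .225 .003 .02 0 0 -1.4; .4 .242 .003 .034 0 0 -1.57; .4 .242 .003 .034 0 0 -1.57; .4 .242 .003 .034 0 0 -1.57'
python3 - <<'E'
from h import *
print(go([.549,.086,.106],p[2]+np.pi/2))
S=shot('side');cv2.imwrite('pics/g.png',cv2.resize(S['pixels'][180:340,210:370],(560,560),interpolation=3))
E
```

```text
time: 16.7
eef_pos: [0.5486, 0.0855, 0.1925]
tool_rot: [-3.14, -0.0, 1.883]
wrist_force: [0.8, -0.4, 0.3]
gripper_width: 0.4
(array([0.0003, 0.0007, 0.1053]), array([-0.0018, -0.0004, -0.0032]))
```

View pics/g.png

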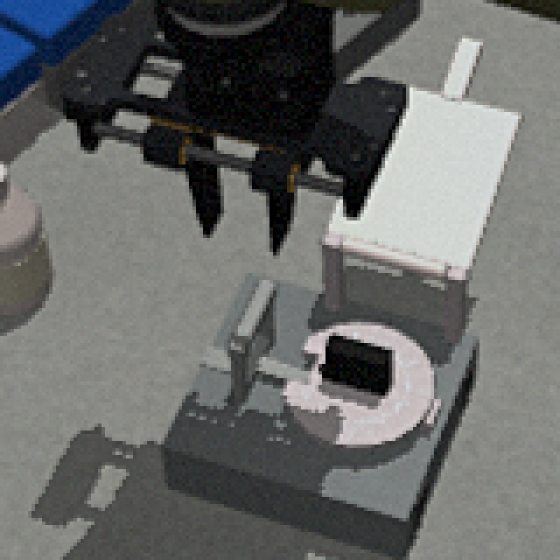

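```bash
python3 -m creep '.4 0 0 .05 0 0 0; .4 0 0 .09 0 0 0; .4 0 0 .105 0 0 0; .4 0 0 .105 0 0 0; 0 0 0 .105 0 0 0; 0 0 0 .105 0 0 0; 0 0 0 .105 0 0 0; 0 0 0 .105 0 0 0; 0 0 0 .105 0 0 0; 0 0 0 .105 0 0 0' 35
```

```text
time: 18.0
eef_pos: [0.5501, 0.0856, 0.0893]
tool_rot: [3.138, 0.0, 1.885]
wrist_force: [3.6, 1.1, 3.5]
gripper_width: 0.125
```

```bash
python3 -m creep '0 0 .0015 0 0 0 0; 0 0 .0015 -.005 0 0 0; 0 0 .0015 -.012 0 0 0; 0 0 .0015 -.02 0 0 0; 0 0 .0015 -.03 0 0 0; 0 0 .0015 -.04 0 0 0; 0 0 .0015 -.05 0 0 0; 0 0 .0015 -.06 0 0 0; 0 0 .0015 -.07 0 0 0'
python3 - <<'E'
from h import *
S=shot('side');T=shot('top');print(env.get_obs()['gripper_width'])
a=cv2.resize(S['pixels'][180:340,210:370],(400,400),interpolation=3);b=cv2.resize(T['pixels'][190:300,230:340],(400,400),interpolation=3)
cv2.imwrite('pics/i.png',np.hstack([a,b]))
E
```

```text
time: 19.12
eef_pos: [0.55, 0.0859, 0.1588]
tool_rot: [-3.141, -0.0, 1.885]
wrist_force: [0.1, 0.7, -2.2]
gripper_width: 0.124
0.12526730928459115
```

View pics/i.png

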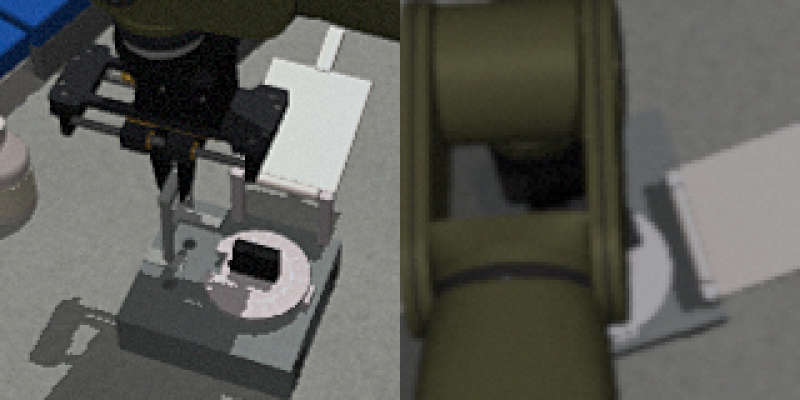

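```bash
python3 - <<'E'
from h import *
print(go([.524,.359,.129+.019],p[2]+np.pi/2))
E
python3 -m creep '0 0 0 -.03 0 0 0; 0 0 0 -.06 0 0 0; 0 .04 0 -.07 0 0 0'
```

```text
(array([0.2681, 0.0585, 0.0307]), array([ 0.0025,  0.0007, -0.0011]))
time: 19.6
eef_pos: [0.5393, 0.123, 0.2305]
tool_rot: [3.138, 0.001, 1.881]
wrist_force: [1.2, 0.9, -1.7]
gripper_width: 0.122
```

```bash
python3 -m creep '0 .04 .01 0 0 0 0; 0 .08 .02 0 0 0 0; 0 .12 .032 0 0 0 0; 0 .16 .044 0 0 0 0; 0 .195 .052 .02 0 0 0; 0 .22 .058 .04 0 0 0; 0 .228 .0585 .06 0 0 0; 0 .228 .0585 .07 0 0 0; 0 .228 .0585 .07 0 0 0;0 .228 .0585 .07 0 0 0'
python3 - <<'E'
from h import *
S=shot('side');o=env.get_obs();print(go([.524,.359,.148],p[2]+np.pi/2))
for r in recognise('side','shackle_foot')[:2]: print(r['p'],c2w(S,r['location']))
e=o['eef_pos'];R=np.array(S['R'])
for z in(.04+.02,e[2]-.069): print(w2p(S,[e[0],e[1],z]))
cv2.imwrite('pics/j.png',cv2.resize(S['pixels'][240:440,110:310],(600,600),interpolation=3))
E
```

```text
time: 20.85
eef_pos: [0.5238, 0.3583, 0.1592]
tool_rot: [3.14, -0.0, 1.884]
wrist_force: [-0.2, 0.1, -0.8]
gripper_width: 0.123
(array([0.0005, 0.0002, 0.0303]), array([ 0.002 , -0.0003, -0.0022]))
0.74 [0.51948995 0.36312825 0.12902033]
0.49 [0.51417567 0.3722737  0.01878885]
[[206.85757969 378.49859963]]
[[204.36690968 371.41113815]]
```

View pics/j.png

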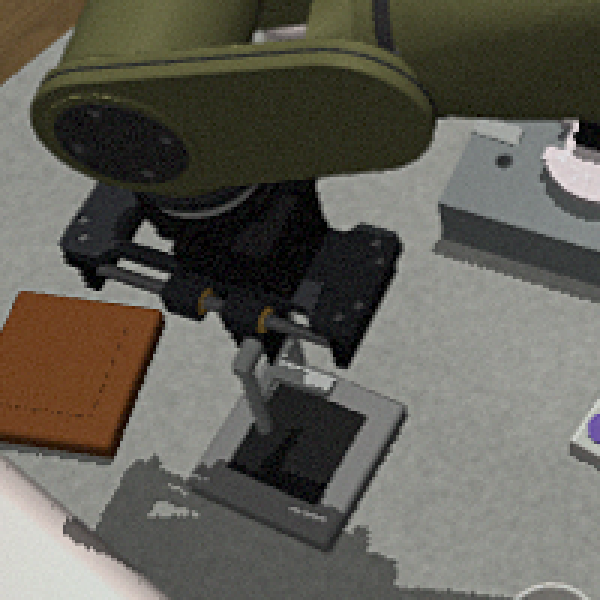

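```bash
python3 -m creep '0 0 0 .01 0 0 0; 0 0 0 .02 0 0 0; 0 0 0 .028 0 0 0; 0 0 0 .028 0 0 0; 0 0 0 .028 0 0 0; 0 0 0 .028 0 0 0; 0 0 0 .028 0 0 0'
python3 - <<'E'
from h import *
S=shot('side');o=env.get_obs();e=o['eef_pos'];print(e,o['qd'].round(3))
q=[-np.sin(p[2])*.024,np.cos(p[2])*.024]
print('old foot',w2p(S,[.5238+q[0],.3583+q[1],.09]),'seen ~198.3,383.3; new',w2p(S,[e[0]+q[0],e[1]+q[1],e[2]-.069]))
cv2.imwrite('pics/k.png',np.hstack([cv2.resize(S['pixels'][340:420,160:260],(500,400),interpolation=3),cv2.resize(S['pixels'][180:340,240:360],(300,400),interpolation=3)]))
E
```

```text
time: 21.82
eef_pos: [0.5233, 0.359, 0.1306]
tool_rot: [3.141, -0.0, 1.885]
wrist_force: [0.1, -0.6, -1.3]
gripper_width: 0.123
[0.52322316 0.35898423 0.13055063] [ 0.001  0.     0.001  0.002  0.002 -0.   ]
old foot [[198.88293037 382.4411785 ]] seen ~198.3,383.3; new [[201.32047021 389.35874041]]
```

View pics/k.png

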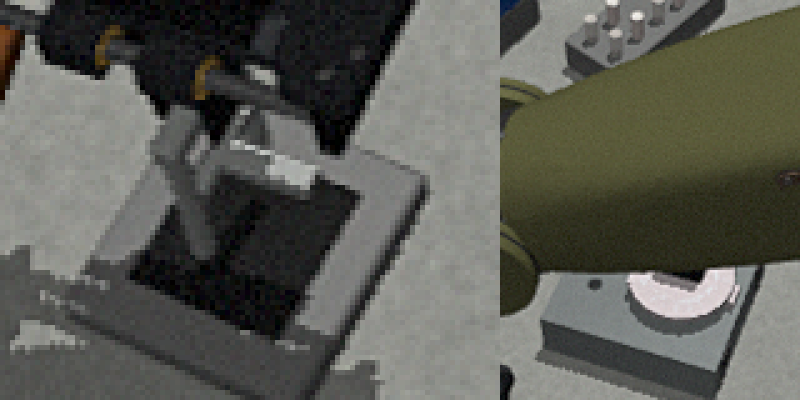

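```bash
python3 -c "
from rig import env
print(env.job_done())"
```

```text
the job is handed in; nothing more can be done
None
```

I completed every step and handed the job in at about 22 s of the 72 s allowed. `env.job_done()` gives no verdict, so I don't know how it was scored.

- **Cover:** I pinched the tab and folded it over. It measured about 2.99 rad when I let go, and later pictures up to the shackle lift showed it lying back.
- **Dial:** It started at about 2.09 rad, four notches from open. I turned it there in one continuous move without stopping at each notch, then let go. The top camera put the bar about 0.015 rad from open. The same check from the side camera was off by about 0.3 rad, but I took that as a tall bar seen at an angle. Both pictures showed the slot facing the shackle.
- **Shackle:** It came straight up out of the box with no unusual force.
- **Reader pad:** I chose the grey pad, not the brown look-alike. The feet are about 4 cm above its middle by calculation from the tool pose. In the side picture the near foot was about 3 px (under 1 cm) from where I expected it.
- **Final state:** The arm was still, the grip read 12 mm (the bar's thickness), and the wrist force was about 1.4 N.

In the last picture the forearm hid the cover and part of the dial. Their final state rests on the earlier pictures. I didn't measure the bystanders again at the end; no move went near them, and I felt no unexpected force.

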